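# File the menu board in its box and shut the lid

### The job

Put the menu board away: stand it on a long edge in the brass slot inside the open wooden box, pushed fully home, then shut the lid over it. Do not knock over the wine glass or the tumbler.

Things in the scene. Friction and masses are not known exactly. Their poses are not given: they have to be found in the camera images.
- menu_board: Rigid wooden menu board, 60 x 150 x 12 mm, about 0.12 kg, brown with cream faces and a dark oblong mark, lying flat on the table. Origin at the middle of the board; x along its 60 mm width, y along its 150 mm length, z through its 12 mm thickness. Both faces and both long edges are equivalent.
- menu_box: Dark wooden open-topped box fixed to the table, outside 150 (x) x 220 (y) x 73 mm high (z), walls and floor 8 mm. Origin under its centre on the table. The lid hinge runs along the top of its +x wall.
- slot (a point): Middle of the brass slot's floor, in the middle of the box, 8 mm above the table; axes as the box. It takes the board on a long edge: 158 mm long in y between end stops, 14.5 mm wide in x. Its rails (10 mm thick) stand 27 mm high, the top 7 mm flaring 4 mm a side. 49 mm is free from rail to box wall. The home board's top edge is 60 mm above this point, 5 mm below the box rim.
- lid (a joint): Lid hinge angle in rad: 0 shut, about 1.9 fully open (leaning back). The lid is a plain 8 mm wooden plate, 150 mm from hinge to free edge and 220 mm along the hinge, 0.15 kg; it falls shut by itself once brought below about 1.5.
- lid_handle (a point): Brass knob on the outer face of the lid, near the middle of its free edge (35 mm off the face): this point is the knob's grip.
- lid_hinge (a point): Middle of the lid's hinge line, on the rim of the box's +x wall.
- stand: Small fixed brass and dark steel display stand; the board can be put down on it leaning at 45 degrees. Origin on the table under its middle, z up; the slope rises to +x and faces -x. Two sloping bars (14 mm wide, 66 mm long, at y = -50 and +50 mm), each with a 12 mm high ledge at its foot, carry the board; the 86 mm between them is open, but for a bar 8 mm high on the table.
- rest (a point): Point of the stand midway between the bars, where slope and ledges meet: 36 mm above the table, 24 mm to the -x side of the stand's origin; axes as the stand. A board put down on the stand has its lower long edge here, goes up from it at 45 degrees towards +x and +z, and lies lengthwise along y.
- wine_glass: Stemmed wine glass, foot 68 mm across, 177 mm tall; origin under its foot. Not to be knocked over.
- tumbler: Straight water glass, 70 mm across, 110 mm tall; origin under its base. Not to be knocked over.

How it is judged:
On the way:
1. the board stands fully home in the slot with the lid still open (z of menu_board in the frame of slot between 0.026 and 0.034 m and horizontal distance between menu_board and slot below 0.012 m and angle between the z axis of menu_board and the x axis of slot, either way round below 0.15 rad and value of joint lid above 1 rad), for 0.2 s.
At the end, for the whole second after the job is handed in: The board stands on a long edge on the floor of the slot (its middle 26 to 34 mm above the slot floor, within 12 mm of the slot's middle seen from above, upright and in line within 0.15 rad), at rest, and the lid is shut (below 0.06 rad) (z of menu_board in the frame of slot between 0.026 and 0.034 m and horizontal distance between menu_board and slot below 0.012 m and angle between the z axis of menu_board and the x axis of slot, either way round below 0.15 rad and value of joint lid below 0.06 rad and linear speed of menu_board below 0.02 m/s); the robot touches nothing.
It fails at once if the wine glass is knocked over (angle between wine_glass's own z axis and vertical above 0.6 rad).
It fails at once if the tumbler is knocked over (angle between tumbler's own z axis and vertical above 0.6 rad).
It also fails if it takes over 72 s, if anything falls off the work surface, if the arm or the gripper's body presses on something with over 40 N, if the wrist force passes 120 N, or if a joint passes its speed limit or range.

### The arm

A 7-joint arm with a two-finger parallel gripper is mounted at the origin on the work surface. World frame = base frame: x ahead of the robot, y to its left, z up, the work surface at z = 0. Lengths are in m, angles in rad, forces in N, time in s.
With the tool pointing down it reaches from about 0.35 to 0.9 m from the base axis. Payload 19.9 kg.
Tool frame: the origin (TCP) lies on the centre line of the jaws, within the pads' length; the fingertips stand 14 mm ahead of it and the grasp point (between the pads) lies 5 mm behind it; z points along the fingers, y is the line along which they close (so a half turn about z gives the same grasp; the last joint's range is limited). The gripper opens to 94 mm and grips with 3 to 60 N. Pads are 16 mm wide; open, the fingers measure 119 mm over their backs; the gripper's body (75 mm by 177 mm) begins 78 mm behind the grasp point.
Start: joints at [1.244, 0.417, -0.01, 1.614, 0.005, 1.111, -0.053], TCP at [0.176, -0.6, 0.196] pointing down, gripper open.
Joint ranges: [-2.81, 2.81], [-0.39, 2.02], [-1.27, 1.25], [0.06, 2.57], [-1.19, 4.33], [0.19, 2], [-2.82, 2.82]. Speed limits (rad/s): [1.89, 1.89, 2.39, 2.39, 3.01, 3.01, 3.01].

### API

Orientations are given as a 3x3 rotation matrix whose columns are the frame's x, y, z axes.
In Python, from plant import sense, imaging, close_job gives the robot as it stands.
- The arm moves only by the tool servo_tool, never from a script. Its argument "deltas" is a list of rows, each a list of 7 numbers: the shift along the tool's x, y, z as a fraction of full scale, then the turn, a rotation vector about the tool's x, y, z as a fraction of full scale, then the opening, from 0 (shut) to 1 (fully open). In form: [[x, y, z, rx, ry, rz, jaw], ...]. A call has 1 to 8 rows; each row shifts and turns the commanded pose from where the row before left it, along the tool's axes as they then stand; what a row does not reach is not made up. Full scale, the value 1, is 2.5 cm for a shift and 0.1 rad for a turn. A row lasts 1/10 s, in which the tool goes at most 50 mm and 8.59 degrees, less where a joint would pass 70% of its speed; a pose out of reach is approached as far as the arm can. A call with a number of a shift or a turn outside -1 to 1 is refused whole. A call with a gripper value outside its range is refused whole. The fingers move at their own pace and stop on an object; "squeeze" is the grip in N (left out, the last holds). Time passes only in rows, so rows that do not move let the fingers close. It gives the time, the measured TCP pose, the force, the opening and the grip force at its end, in the units of the state.
- sense(): the state, without advancing time (a new reading comes with each control period).
- imaging.snapshot(name): name is "scene" or "top" or "wrist"; returns the picture (384x512x3 uint8, blue, green, red); there is no depth.
- imaging.calibration(name): a dict with "fovy" (degrees; the focal length in pixels is half the picture's height over the tangent of half this angle, whatever the lens; pixels are square), "cx", "cy" (the principal point, pixels), "k1" (the pictures are not rectified: a ray, as slopes to the right and down, at radius r is drawn at 1 + k1 r^2 times it, then the intrinsics apply), "R" (3x3) and "t" (3): a world point X has camera coordinates R X + t. Camera axes: x right, y down, z forward; pixel columns grow to the right and rows downward; lengths in m; the calibration is good to about 2 mm. A picture is of the moment at which its call begins: read the wrist's pose just before it. calibration takes no time and is no camera call; for the wrist camera it gives the pose at the moment of the call.
- close_job(): hands the job in; it is judged then, once.
The state is a dict: "clock": time; "joints": joint angles; "qd": joint speeds; "joint_efforts": joint torques, N m; "position": TCP position; "tool_rot": TCP orientation; "contact_force": force on the tool from outside, world axes, zero at the start; "ft_torque": the same for the moment, N m; "grip_width": opening from 0.0 (shut) to 1.0 (fully open); "finger_force": force on a finger pad.
Only numpy, scipy, OpenCV 4.12 (cv2) and the standard library are available. Lean on these libraries where they do the work, as an engineer would, in place of code of your own. Each camera call takes 0.05 s, during which the arm holds its last target. There are 200 camera calls.

## Working session

There is one attempt and no reset: what is moved stays moved. The work goes in short steps, Python scripts to look and compute and a tool call to move; the robot and the scene stay as the last step left them, time stands still between calls to the robot, and variables do not carry over. Pictures are saved under pics/ and viewed, at most 10 in all, crops included, and the job is handed in when it is done.

Besides the shell and the picture viewer there is one more tool, called after "Request:" by a JSON object that holds its "api" and its "payload", one argument or row to a line. servo_tool: Moves the arm, as the interface text tells. Its arguments: {"type":"object","properties":{"deltas":{"type":"array","items":{"type":"array","items":{"type":"number"}}},"squeeze":{"type":"number"}},"required":["deltas"]}

```bash
mkdir -p pics
python3 - <<'E'
from plant import sense, imaging
import cv2, numpy as np
for n in ("scene","top"):
    im=imaging.snapshot(n); cv2.imwrite(f"pics/{n}0.png",cv2.resize(im,(800,600),interpolation=cv2.INTER_CUBIC)); cv2.imwrite(f"pics/raw_{n}0.png",im)
    c=imaging.calibration(n); print(n,c)
s=sense();print(s['clock'],s['position'],s['tool_rot'],s['grip_width'])
E
```

```text
scene {'fovy': 48.61490458947864, 'cx': 250.77431236329753, 'cy': 191.30320590511246, 'k1': -0.15446761917728044, 'R': array([[ 0.57987844,  0.81465491, -0.00885301],
       [ 0.62134727, -0.44925654, -0.64194714],
       [-0.52694267,  0.36675051, -0.76669778]]), 't': array([-0.37730896, -0.33277826,  1.57138623])}
top {'fovy': 46.8557082628978, 'cx': 259.11261000517817, 'cy': 193.3147992958099, 'k1': -0.022594801498741473, 'R': array([[-0.01322358, -0.99973925,  0.01861617],
       [-0.99665042,  0.0116755 , -0.08094205],
       [ 0.08070359, -0.01962416, -0.99654494]]), 't': array([0.00186539, 0.62945948, 1.06586117])}
0.1 [ 0.17550638 -0.59949971  0.19539341] [[ 9.59712929e-01  2.80982133e-01 -3.65644078e-04]
 [ 2.80982364e-01 -9.59712381e-01  1.02806526e-03]
 [-6.20451794e-05 -1.08938706e-03 -9.99999405e-01]] 0.9989822221972438
```

View pics/top0.png

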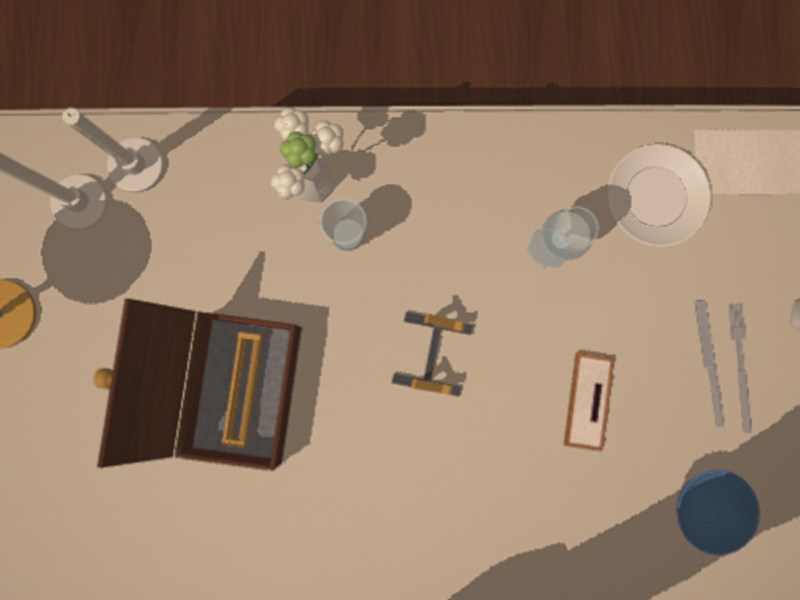

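View pics/scene0.png

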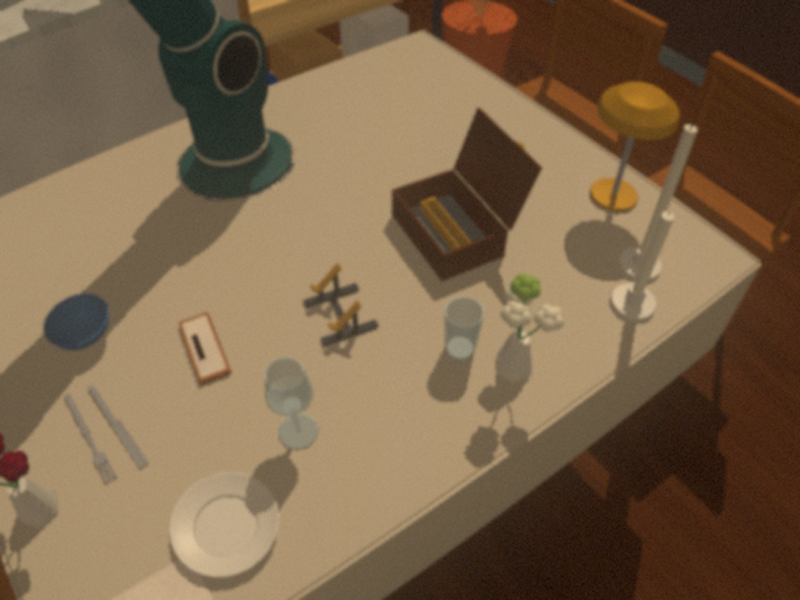

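The top view (800x600 px) shows the board at (590,400), the stand at (433,353), the box at (240,390) with its lid leaning left, the tumbler at (345,225) and the wine glass at (565,235). I'll enlarge the parts that matter.

Run:
```python
import cv2, numpy as np
t=cv2.imread("pics/raw_top0.png"); s=cv2.imread("pics/raw_scene0.png")
# top crop: x 55..215,y 180..310 x5 ; board+stand x 245..405, y 190..310 x5
a=t[185:305,55:215]; cv2.imwrite("pics/c1.png",cv2.resize(a,None,fx=5,fy=5,interpolation=cv2.INTER_CUBIC))
a=t[190:294,245:405]; a=cv2.resize(a,(640,416),interpolation=cv2.INTER_CUBIC)
b=s[160:230,185:255]; b=cv2.resize(b,None,fx=6,fy=6,interpolation=cv2.INTER_CUBIC)
cv2.imwrite("pics/c2.png",a); cv2.imwrite("pics/c3.png",b)
```

```text
(no output)
```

View pics/c1.png

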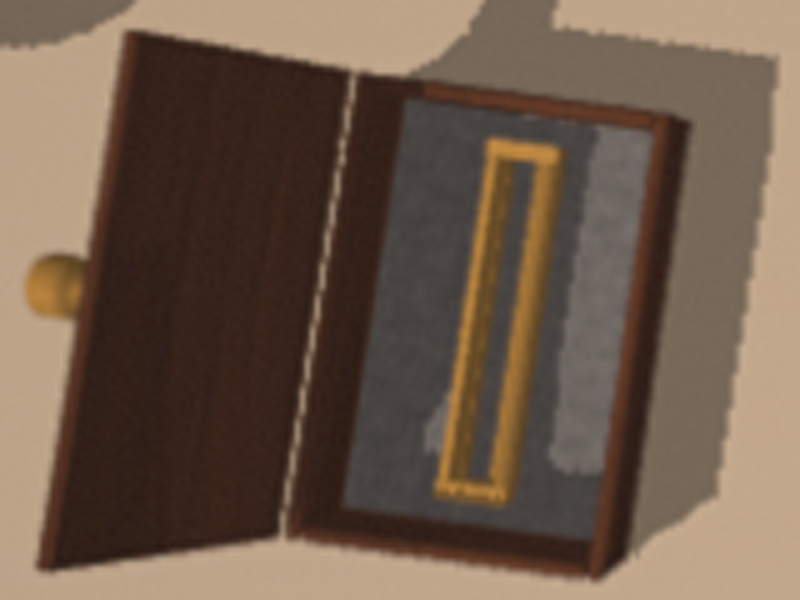

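View pics/c2.png

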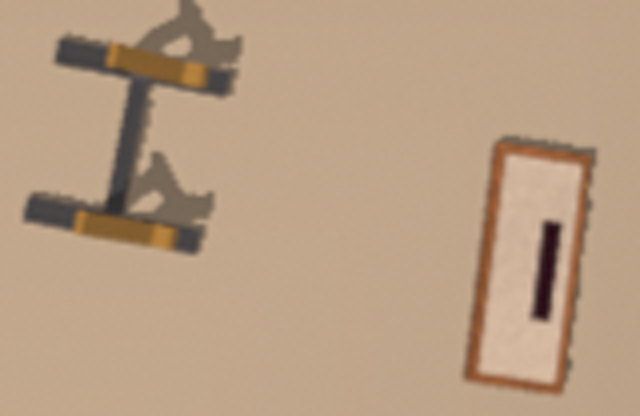

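View pics/c3.png

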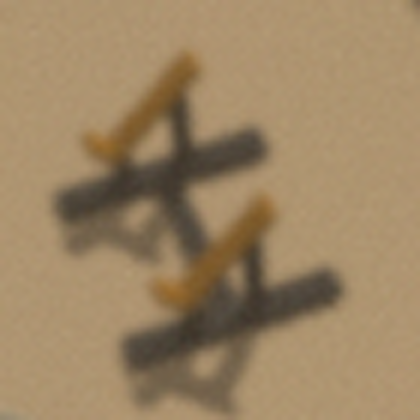

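The crops show the stand's ledges on its right end (-y), so its slope rises to +y. The box's hinge is on +y too. I'll fit planar poses.

```bash
cat > h.py <<'E'
import numpy as np, cv2
from scipy.optimize import least_squares
from plant import imaging
def proj(c,X):
    X=np.atleast_2d(X); f=192/np.tan(np.radians(c['fovy'])/2)
    K=np.array([[f,0,c['cx']],[0,f,c['cy']],[0,0,1]])
    return cv2.projectPoints(X,cv2.Rodrigues(c['R'])[0],c['t'],K,np.array([c['k1'],0,0,0,0]))[0][:,0]
def rot(a): return np.array([[np.cos(a),-np.sin(a),0],[np.sin(a),np.cos(a),0],[0,0,1]])
def fit(obs,x0):  # obs: list of (calib, local pts, pixels); planar pose x,y,yaw
    f=lambda p: np.concatenate([(proj(c,L@rot(p[2]).T+[p[0],p[1],0])-P).ravel() for c,L,P in obs])
    r=least_squares(f,x0); return r.x,r.fun.reshape(-1,2)
E
cat > fit1.py <<'E'
from h import *
np.set_printoptions(precision=4,suppress=True)
T=imaging.calibration("top");S=imaging.calibration("scene")
A=np.array
c1=lambda p:A(p)/5+[55,185]-.4; c2=lambda p:A(p)/4+[245,190]-.375; c3=lambda p:A(p)/6+[185,160]-.417
board=A([[-.03,-.075,.012],[.03,-.075,.012],[-.03,.075,.012],[.03,.075,.012]])
# yaw of x axis ~ +y (pi/2): local -y ~ world +x (image up), local +x ~ image left
print("board",*fit([(T,board,c2([[590,155],[499,142],[560,392],[467,380]]))],[.5,-.3,1.5]))
box=A([[-.075,-.11,.073],[-.075,.11,.073],[.075,-.11,.073],[.075,.11,.073]])
print("box",*fit([(T,box,c1([[670,116],[603,578],[354,74],[287,537]]))],[.5,.3,1.5]))
print("slot",*fit([(T,A([[0,-.0,.035]]),c1([[497.5,321]]))],[.5,.3,1.5]))
st=A([[.0227,-.05,.0827],[.0227,.05,.0827],[-.024,-.05,.036],[-.024,.05,.036]])
o1=(T,st,c2([[108,55],[77,222],[184,75],[156,236]]))
o2=(S,st,c3([[190,60],[265,203],[112,152],[182,298]]))
for o in ([o1],[o2],[o1,o2]): print("stand",*fit(o,[.5,0,1.5]))
bx=fit([(T,box,c1([[670,116],[603,578],[354,74],[287,537]]))],[.5,.3,1.5])[0]
for th in (1.7,1.8,1.9,2.0):
    L=A([[.075-.15*np.cos(th),s*.11,.073+.15*np.sin(th)] for s in(-1,1)])
    print("lid",th,((proj(T,L@rot(bx[2]).T+[bx[0],bx[1],0])-[55,185]+.4)*5).ravel())
E
python3 fit1.py
```

```text
board [ 0.4703 -0.2966  1.4081] [[ 0.4417 -0.2612]
 [-0.4491 -0.5798]
 [ 0.3322  0.6823]
 [-0.3187  0.1395]]
box [0.4976 0.2497 1.4304] [[ 0.2832 -1.0799]
 [ 0.4517  1.0136]
 [ 0.0624 -0.8641]
 [-0.7899  0.8642]]
slot [0.4975 0.2491 1.5   ] [[0. 0.]]
stand [ 0.5477 -0.0476  1.3727] [[ 0.6466 -0.0975]
 [ 0.5523  0.5842]
 [-0.442  -0.4377]
 [-0.81   -0.0751]]
stand [ 0.5491 -0.0502 -1.7117] [[-15.3144   5.0921]
 [-13.5764   5.1401]
 [ 13.5429  -5.1818]
 [ 16.3346  -6.3355]]
stand [ 0.5467 -0.0481  1.2435] [[  3.8533  -0.2294]
 [ -1.6217  -0.937 ]
 [  2.0271   1.8315]
 [ -3.4977   0.9013]
 [ 11.3492  24.2418]
 [ -9.833  -24.8653]
 [  9.2653  23.145 ]
 [-10.1578 -26.5972]]
lid 1.7 [202.7523  37.934  116.7405 588.5581]
lid 1.8 [168.9261  33.8124  82.5587 582.608 ]
lid 1.9 [137.5144  30.1377  50.98   576.2226]
lid 2.0 [108.942   26.9574  22.4308 569.5035]
```

```bash
sed -i 's/\[\[190,60\],\[265,203\],\[112,152\],\[182,298\]\]/[[265,203],[190,60],[182,298],[112,152]]/' fit1.py; python3 fit1.py | grep -A8 stand | grep stand
cat >> h.py <<'E'
from scipy.spatial.transform import Rotation as R
from plant import sense
def frame(yaw,tilt): # object yaw (x axis dir), tool x along -object y, tilt about tool x
    return (R.from_matrix(rot(yaw-np.pi/2))*R.from_euler('x',tilt)*R.from_matrix(np.diag([1.,-1,-1]))).as_matrix()
def plan(p,M):
    s=sense(); Q=np.array(s['tool_rot']); d=np.array(p)-s['position']
    rv=R.from_matrix(Q.T@M).as_rotvec()
    print("t",s['clock'],"pos",np.round(s['position'],4),"jaw",round(s['grip_width'],3),"F",np.round(s['contact_force'],1))
    print("shift now-axes",np.round(Q.T@d/.025,2),"shift goal-axes",np.round(M.T@d/.025,2),"turn",np.round(rv/.1,2))
E
python3 -c "
from h import *
plan([.4703,-.2966,.12],frame(1.4081,0))"
```

```text
stand [ 0.5477 -0.0476  1.3727] [[ 0.6466 -0.0975]
stand [ 0.5496 -0.0506  1.3651] [[ 0.4359  0.1538]
stand [ 0.5481 -0.0487  1.3695] [[ 1.1682 -0.3123]
t 0.1 pos [ 0.1755 -0.5995  0.1954] jaw 0.999 F [-0.2  0.6  1. ]
shift now-axes [14.72 -8.31  3.02] shift goal-axes [  9.67 -13.87   3.02] turn [-0.01  0.    4.48]
```

Request:
{"api": "servo_tool", "payload": {
  "deltas": [
    [0.92,-0.52,0,0,0,0,1],
    [0.92,-0.52,0,0,0,0,1],
    [0.92,-0.52,0,0,0,0,1],
    [0.92,-0.52,0,0,0,0,1],
    [0.92,-0.52,0,0,0,0,1],
    [0.92,-0.52,0,0,0,0,1],
    [0.92,-0.52,0,0,0,0,1],
    [0.92,-0.52,0,0,0,0,1]
  ]
}}

```text
clock: 0.9
position: [0.3235, -0.4473, 0.1957]
tool_rot: [[0.96, 0.281, -0.0], [0.281, -0.96, 0.0], [-0.0, -0.001, -1.0]]
contact_force: [-1.0, -1.1, 0.9]
grip_width: 0.996
finger_force: 0.0
```

Request:
{"api": "servo_tool", "payload": {
  "deltas": [
    [0.92,-0.52,0,0,0,0,1],
    [0.92,-0.52,0,0,0,0,1],
    [0.92,-0.52,0,0,0,0,1],
    [0.92,-0.52,0,0,0,0,1],
    [0.92,-0.52,0,0,0,0,1],
    [0.92,-0.52,0,0,0,0,1],
    [0.92,-0.52,0,0,0,0,1],
    [0.92,-0.52,0,0,0,0,1]
  ]
}}

```text
clock: 1.7
position: [0.4708, -0.2959, 0.1957]
tool_rot: [[0.96, 0.281, -0.0], [0.281, -0.96, 0.0], [-0.0, -0.0, -1.0]]
contact_force: [1.0, 0.5, -1.0]
grip_width: 1.003
finger_force: 0.0
```

Request:
{"api": "servo_tool", "payload": {
  "deltas": [
    [0,0,0.6,0,0,0.9,1],
    [0,0,0.6,0,0,0.9,1],
    [0,0,0.6,0,0,0.9,1],
    [0,0,0.6,0,0,0.9,1],
    [0,0,0.6,0,0,0.88,1],
    [0,0,0,0,0,0,1],
    [0,0,0,0,0,0,1]
  ]
}}

```text
clock: 2.4
position: [0.4703, -0.2967, 0.1211]
tool_rot: [[0.987, -0.16, -0.001], [-0.16, -0.987, 0.0], [-0.001, -0.0, -1.0]]
contact_force: [1.0, -0.0, 0.2]
grip_width: 0.999
finger_force: 0.0
```

```bash
python3 -c "
from h import *
im=imaging.snapshot('wrist');cv2.imwrite('pics/w1.png',im)
c=imaging.calibration('wrist')
b=np.array([[-.03,-.075,.012],[.03,-.075,.012],[-.03,.075,.012],[.03,.075,.012]])
print(proj(c,b@rot(1.4081).T+[.4703,-.2966,0]).round(1).tolist())
plan([.4703,-.2966,.017],frame(1.4081,0))"
```

```text
[[288.4, 115.7], [227.8, 115.5], [284.2, 252.3], [231.4, 252.2]]
t 2.45 pos [ 0.4706 -0.2968  0.1215] jaw 1.001 F [-0.9  0.8 -0.4]
shift now-axes [-0.02 -0.01  4.18] shift goal-axes [-0.01 -0.01  4.18] turn [ 0.   -0.    0.02]
```

View pics/w1.png

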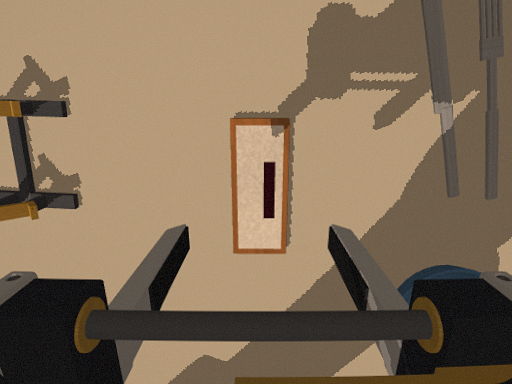

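The wrist view shows the board's corners at about (231,118), (290,118), (286,252) and (234,253), within 2 px of the prediction and centred between the jaws. I'll pick it up.

Request:
{"api": "servo_tool", "payload": {
  "deltas": [
    [0,0,0.9,0,0,0,1],
    [0,0,0.9,0,0,0,1],
    [0,0,0.9,0,0,0,1],
    [0,0,0.9,0,0,0,1],
    [0,0,0.3,0,0,0,1],
    [0,0,0.28,0,0,0,1],
    [0,0,0,0,0,0,0.5],
    [0,0,0,0,0,0,0.3]
  ],
  "squeeze": 20
}}

```text
clock: 3.25
position: [0.4708, -0.297, 0.0173]
tool_rot: [[0.987, -0.162, 0.001], [-0.162, -0.987, -0.0], [0.001, 0.0, -1.0]]
contact_force: [0.4, -0.4, 0.8]
grip_width: 0.869
finger_force: 0.0
```

Request:
{"api": "servo_tool", "payload": {
  "deltas": [
    [0,0,0,0,0,0,0.3],
    [0,0,0,0,0,0,0.3],
    [0,0,0,0,0,0,0.3],
    [0,0,0,0,0,0,0.3],
    [0,0,0,0,0,0,0.3]
  ]
}}

```text
clock: 3.75
position: [0.4703, -0.2968, 0.0165]
tool_rot: [[0.987, -0.162, 0.0], [-0.162, -0.987, 0.0], [-0.0, -0.0, -1.0]]
contact_force: [-0.0, -0.8, 0.2]
grip_width: 0.44
finger_force: 0.0
```

```bash
python3 -c "
from h import *
im=imaging.snapshot('wrist');cv2.imwrite('pics/w2.png',im)
s=sense();print(s['grip_width'],s['finger_force'],s['contact_force'],s['position'])"
```

```text
0.39553143072659075 0.0 [-0.07474136  0.83656716 -0.2728289 ] [ 0.47033621 -0.29676418  0.01646036]
```

View pics/w2.png

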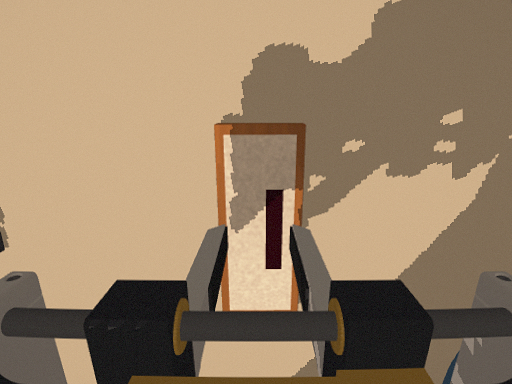

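The wrist view shows the fingertips (228,228) and (290,228) over the board's face, inside its edges at 219 and 303. They are too high, so I'll check the depth.

```bash
python3 -c "
from h import *
np.set_printoptions(precision=4,suppress=True)
c=imaging.calibration('wrist');s=sense();Q=np.array(s['tool_rot']);p=s['position']
print(c['fovy'],c['cx'],c['cy'],c['k1']);C=-c['R'].T@c['t'];print('cam in tool',Q.T@(C-p)); print(c['R']@Q)
for z in(.006,.0,-.01):
  b=np.array([[-.03,-.075,z],[.03,-.075,z],[-.03,.075,z],[.03,.075,z]])
  b[:,2]=z+.006
  print(z,proj(c,b@rot(1.4081).T+[.4703,-.2966,0]).round(1).tolist())
for d in(-.01,0,.014): 
  for x in (-.008,.008): print(d,x,proj(c,(Q@np.array([[x,.0207,d],[x,-.0207,d]]).T).T+p).round(1).tolist())
t=imaging.calibration('top')
print('TCP in top',proj(t,p)*800/512, 'tip',proj(t,np.array(p)+Q@[0,0,.014])*800/512)
print(s['grip_width'],s['joints'])
"
```

```text
66.83309393405501 258.2343928995238 193.99984292212824 -0.04123594055096782
cam in tool [ 0.0822  0.0002 -0.1878]
[[ 0.0004  1.      0.0005]
 [-0.9584  0.0005 -0.2856]
 [-0.2856 -0.0004  0.9584]]
0.006 [[304.4, 119.5], [211.1, 119.5], [295.7, 314.8], [220.1, 314.7]]
0.0 [[303.1, 119.1], [212.5, 119.1], [294.8, 309.8], [221.0, 309.8]]
-0.01 [[300.9, 118.6], [214.7, 118.6], [293.4, 302.0], [222.4, 301.9]]
-0.01 -0.008 [[288.7, 246.9], [227.3, 246.9]]
-0.01 0.008 [[289.4, 224.9], [226.6, 224.9]]
0 -0.008 [[287.3, 240.4], [228.8, 240.4]]
0 0.008 [[287.9, 219.4], [228.1, 219.3]]
0.014 -0.008 [[285.5, 232.3], [230.6, 232.3]]
0.014 0.008 [[286.1, 212.4], [230.0, 212.3]]
TCP in top [[589.8031 400.5797]] tip [[587.3185 400.0504]]
0.39553143072659075 [ 0.5979  0.5363 -0.1134  1.912   0.09    0.6982 -1.3027]
```

The fingertips look about 15 mm short of where the numbers put them. I'll open and probe gently downwards.

Request:
{"api": "servo_tool", "payload": {
  "deltas": [
    [0,0,0,0,0,0,1],
    [0,0,0,0,0,0,1],
    [0,0,0,0,0,0,1],
    [0,0,0,0,0,0,1],
    [0,0,0,0,0,0,1],
    [0,0,0,0,0,0,1],
    [0,0,0,0,0,0,1],
    [0,0,0.1,0,0,0,1]
  ]
}}

```text
clock: 4.6
position: [0.4705, -0.2969, 0.0141]
tool_rot: [[0.987, -0.162, 0.0], [-0.162, -0.987, -0.0], [0.0, 0.0, -1.0]]
contact_force: [0.0, 0.9, 0.4]
grip_width: 0.999
finger_force: 0.0
```

Request:
{"api": "servo_tool", "payload": {
  "deltas": [
    [0,0,0.06,0,0,0,1],
    [0,0,0,0,0,0,1]
  ]
}}

```text
clock: 4.8
position: [0.4701, -0.2967, 0.0121]
tool_rot: [[0.987, -0.162, -0.001], [-0.162, -0.987, 0.0], [-0.001, -0.0, -1.0]]
contact_force: [0.5, -0.7, 0.2]
grip_width: 0.999
finger_force: 0.0
```

Request:
{"api": "servo_tool", "payload": {
  "deltas": [
    [0,0,0.08,0,0,0,1],
    [0,0,0.08,0,0,0,1],
    [0,0,0,0,0,0,1]
  ]
}}

```text
clock: 5.1
position: [0.4702, -0.2967, 0.0081]
tool_rot: [[0.987, -0.162, -0.0], [-0.162, -0.987, 0.0], [-0.001, -0.0, -1.0]]
contact_force: [-0.2, -0.2, 0.5]
grip_width: 1.001
finger_force: 0.0
```

Request:
{"api": "servo_tool", "payload": {
  "deltas": [
    [0,0,0.08,0,0,0,1],
    [0,0,0.08,0,0,0,1],
    [0,0,0,0,0,0,1]
  ]
}}

```text
clock: 5.4
position: [0.4702, -0.2967, 0.0041]
tool_rot: [[0.987, -0.162, -0.0], [-0.162, -0.987, 0.0], [-0.0, -0.0, -1.0]]
contact_force: [0.2, 0.1, -0.3]
grip_width: 0.999
finger_force: 0.0
```

Request:
{"api": "servo_tool", "payload": {
  "deltas": [
    [0,0,0.08,0,0,0,1],
    [0,0,0.08,0,0,0,1],
    [0,0,0,0,0,0,1]
  ]
}}

```text
clock: 5.7
position: [0.4702, -0.2967, 0.0001]
tool_rot: [[0.987, -0.162, -0.0], [-0.162, -0.987, 0.0], [-0.0, -0.0, -1.0]]
contact_force: [-0.3, 0.0, 0.3]
grip_width: 1.0
finger_force: 0.0
```

Request:
{"api": "servo_tool", "payload": {
  "deltas": [
    [0,0,0.06,0,0,0,1],
    [0,0,0.06,0,0,0,1],
    [0,0,0,0,0,0,1]
  ]
}}

```text
clock: 6.0
position: [0.4702, -0.2967, -0.0028]
tool_rot: [[0.987, -0.162, -0.0], [-0.162, -0.987, 0.0], [-0.0, -0.0, -1.0]]
contact_force: [0.2, 0.0, 0.9]
grip_width: 1.001
finger_force: 0.0
```

```bash
python3 -c "
from h import *
np.set_printoptions(precision=4,suppress=True)
im=cv2.imread('pics/w1.png');hsv=cv2.cvtColor(im,cv2.COLOR_BGR2HSV)
m=cv2.inRange(hsv,(5,140,80),(16,255,220));m[:,:200]=0;m[:,320:]=0;m[270:]=0
ys,xs=np.nonzero(m);print(len(xs))
h=cv2.convexHull(np.c_[xs,ys]);q=cv2.approxPolyDP(h,8,True)[:,0];print(q.tolist())
c=imaging.calibration('wrist');s=sense();Q=np.array(s['tool_rot']);p=np.array(s['position'])
b=np.array([[-.03,-.075,.012],[.03,-.075,.012],[-.03,.075,.012],[.03,.075,.012]])
W=b@rot(1.4081).T+[.4703,-.2966,0]
# camera then was at tool z .1211(+): shift world pts
obs=np.array([min(q.tolist(),key=lambda v:np.hypot(*(np.array(v)-t))) for t in ([290,118],[231,118],[286,252],[234,253])],float)
W=W-[0,0,.1211-p[2]]-[0.0002,0,0]
f=lambda d:(proj(c,W+d)-obs).ravel()
r=least_squares(f,[0,0,0]);print('board offset rel. to believed',r.x,r.fun)
"
```

```text
1899
[[288, 118], [285, 252], [234, 252], [230, 119]]
board offset rel. to believed [-0.0036 -0.0007 -0.0075] [ 0.8143  0.669  -0.2355 -0.3319 -0.0248 -0.1883 -0.6398 -0.1984]
```

Image geometry puts the fingertips about 10 mm behind the stated TCP rather than 14 mm ahead of it, so the table contact should come near z=-0.010. I'll continue the probe.

Request:
{"api": "servo_tool", "payload": {
  "deltas": [
    [0,0,0.06,0,0,0,1],
    [0,0,0.06,0,0,0,1],
    [0,0,0,0,0,0,1]
  ]
}}

```text
clock: 6.3
position: [0.4702, -0.2967, -0.0058]
tool_rot: [[0.987, -0.162, -0.0], [-0.162, -0.987, 0.0], [-0.0, -0.0, -1.0]]
contact_force: [-0.7, 0.2, 0.6]
grip_width: 1.002
finger_force: 0.0
```

Request:
{"api": "servo_tool", "payload": {
  "deltas": [
    [0,0,0.04,0,0,0,1],
    [0,0,0.04,0,0,0,1],
    [0,0,0,0,0,0,1]
  ]
}}

```text
clock: 6.6
position: [0.4702, -0.2968, -0.0077]
tool_rot: [[0.987, -0.163, -0.0], [-0.163, -0.987, 0.0], [-0.0, -0.0, -1.0]]
contact_force: [0.4, -0.1, -0.2]
grip_width: 1.001
finger_force: 0.0
```

Request:
{"api": "servo_tool", "payload": {
  "deltas": [
    [0,0,0.04,0,0,0,1],
    [0,0,0,0,0,0,1]
  ]
}}

```text
clock: 6.8
position: [0.4703, -0.2967, -0.0087]
tool_rot: [[0.987, -0.163, -0.0], [-0.163, -0.987, 0.0], [-0.0, -0.0, -1.0]]
contact_force: [-0.5, -0.2, 0.1]
grip_width: 1.0
finger_force: 0.0
```

Request:
{"api": "servo_tool", "payload": {
  "deltas": [
    [0,0,0.04,0,0,0,1],
    [0,0,0.04,0,0,0,1],
    [0,0,0,0,0,0,1]
  ]
}}

```text
clock: 7.1
position: [0.4705, -0.2969, -0.0094]
tool_rot: [[0.987, -0.162, 0.0], [-0.162, -0.987, -0.0], [0.0, 0.0, -1.0]]
contact_force: [-7.9, 5.3, 27.8]
grip_width: 0.999
finger_force: 13.7
```

Request:
{"api": "servo_tool", "payload": {
  "deltas": [
    [0,0,0.04,0,0,0,1],
    [0,0,0,0,0,0,1]
  ]
}}

```text
clock: 7.3
position: [0.4706, -0.2969, -0.0095]
tool_rot: [[0.987, -0.163, 0.0], [-0.163, -0.987, -0.0], [0.0, 0.0, -1.0]]
contact_force: [-12.8, 8.1, 46.6]
grip_width: 1.0
finger_force: 23.3
```

Request:
{"api": "servo_tool", "payload": {
  "deltas": [
    [0,0,0.04,0,0,0,1],
    [0,0,0,0,0,0,1]
  ]
}}

```text
clock: 7.5
position: [0.4707, -0.297, -0.0096]
tool_rot: [[0.987, -0.163, 0.0], [-0.163, -0.987, -0.001], [0.001, 0.001, -1.0]]
contact_force: [-19.3, 11.9, 66.5]
grip_width: 0.998
finger_force: 33.1
```

Contact came at z=-0.0092, so the real tool point is 23 mm behind the reported one along tool z. I'll correct for that from here on. Next I rise 4.5 mm and grip.

Request:
{"api": "servo_tool", "payload": {
  "deltas": [
    [0,0,-0.18,0,0,0,1],
    [0,0,0,0,0,0,0.6],
    [0,0,0,0,0,0,0.4],
    [0,0,0,0,0,0,0.3],
    [0,0,0,0,0,0,0.3],
    [0,0,0,0,0,0,0.3],
    [0,0,0,0,0,0,0.3],
    [0,0,0,0,0,0,0.3]
  ],
  "squeeze": 25
}}

```text
clock: 8.3
position: [0.4702, -0.2968, -0.0082]
tool_rot: [[0.987, -0.163, -0.0], [-0.163, -0.987, 0.0], [-0.0, -0.0, -1.0]]
contact_force: [0.0, 0.2, -1.7]
grip_width: 0.635
finger_force: 25.0
```

```bash
cat >> h.py <<'E'
OFF=.0232
ST=(.5481,-.0487,1.3695); BX=(.4975,.2493,1.4304)
def at(pose,loc): return rot(pose[2])@np.array(loc)+[pose[0],pose[1],0]
def go(T,M): plan(np.array(T)+OFF*M[:,2],M)  # T: true tool point
u=np.array([.7071,0,.7071]);n=np.array([-.7071,0,.7071]);rest=np.array([-.024,0,.036])
E
python3 -c "
from h import *
go([.4703,-.2966,.2],frame(ST[2],.785))
go(at(ST,rest+.03*u+.10*n),frame(ST[2],.785))"
```

```text
t 8.3 pos [ 0.4702 -0.2968 -0.0082] jaw 0.635 F [ 0.   0.2 -1.7]
shift now-axes [ 0.02 -0.66 -7.67] shift goal-axes [ 0.   -5.89 -4.96] turn [7.85 0.15 0.36]
t 8.3 pos [ 0.4702 -0.2968 -0.0082] jaw 0.635 F [ 0.   0.2 -1.7]
shift now-axes [ 1.37 -8.01 -4.79] shift goal-axes [ 1.07 -9.09  2.31] turn [7.85 0.15 0.36]
```

Request:
{"api": "servo_tool", "payload": {
  "deltas": [
    [0,0,-0.5,0,0,0,0.3],
    [0,0,-1,0,0,0,0.3],
    [0,0,-1,0,0,0,0.3],
    [0,0,-1,0,0,0,0.3],
    [0,0,-1,0,0,0,0.3],
    [0,0,-1,0,0,0,0.3],
    [0,0,-1,0,0,0,0.3],
    [0,0,-0.8,0,0,0,0.3]
  ]
}}

```text
clock: 9.1
position: [0.4704, -0.2968, 0.1769]
tool_rot: [[0.987, -0.162, 0.001], [-0.162, -0.987, -0.001], [0.001, 0.0, -1.0]]
contact_force: [-0.0, -0.9, -1.3]
grip_width: 0.635
finger_force: 25.0
```

Request:
{"api": "servo_tool", "payload": {
  "deltas": [
    [0,0,0,0.785,0.015,0.036,0.3],
    [0,0,0,0.785,0.015,0.036,0.3],
    [0,0,0,0.785,0.015,0.036,0.3],
    [0,0,0,0.785,0.015,0.036,0.3],
    [0,0,0,0.785,0.015,0.036,0.3],
    [0,0,0,0.785,0.015,0.036,0.3],
    [0,0,0,0.785,0.015,0.036,0.3],
    [0,0,0,0.785,0.015,0.036,0.3]
  ]
}}

```text
clock: 9.9
position: [0.4704, -0.2971, 0.1757]
tool_rot: [[0.981, -0.153, 0.117], [-0.193, -0.793, 0.578], [0.004, -0.59, -0.808]]
contact_force: [-0.2, 0.2, -1.2]
grip_width: 0.633
finger_force: 25.0
```

Request:
{"api": "servo_tool", "payload": {
  "deltas": [
    [0,0,0,0.785,0.015,0.036,0.3],
    [0,0,0,0.785,0.015,0.036,0.3],
    [0,0,0,0,0,0,0.3],
    [0,0,0,0,0,0,0.3]
  ]
}}

```text
clock: 10.3
position: [0.4704, -0.2969, 0.1747]
tool_rot: [[0.98, -0.141, 0.141], [-0.2, -0.694, 0.691], [0.0, -0.706, -0.709]]
contact_force: [0.5, 0.4, -1.3]
grip_width: 0.634
finger_force: 25.0
```

```bash
python3 -c "
from h import *
M=frame(ST[2],.785)
go(at(ST,rest+.03*u+.10*n),M)
go(at(ST,rest+.033*u+.017*n),M)"
```

```text
t 10.3 pos [ 0.4704 -0.2969  0.1747] jaw 0.634 F [ 0.5  0.4 -1.3]
shift now-axes [ 1.06 -3.93  7.48] shift goal-axes [ 1.06 -3.92  7.49] turn [ 0.02 -0.    0.  ]
t 10.3 pos [ 0.4704 -0.2969  0.1747] jaw 0.634 F [ 0.5  0.4 -1.3]
shift now-axes [ 1.06 -4.06 10.8 ] shift goal-axes [ 1.06 -4.04 10.81] turn [ 0.02 -0.    0.  ]
```

Request:
{"api": "servo_tool", "payload": {
  "deltas": [
    [0.14,-0.5,0.5,0,0,0,0.3],
    [0.14,-0.5,0.9,0,0,0,0.3],
    [0.13,-0.5,1,0,0,0,0.3],
    [0.13,-0.5,1,0,0,0,0.3],
    [0.13,-0.5,1,0,0,0,0.3],
    [0.13,-0.5,1,0,0,0,0.3],
    [0.13,-0.5,1,0,0,0,0.3],
    [0.13,-0.55,1,0,0,0,0.3]
  ]
}}

```text
clock: 11.1
position: [0.5373, -0.1011, 0.1158]
tool_rot: [[0.98, -0.139, 0.141], [-0.198, -0.695, 0.691], [0.002, -0.705, -0.709]]
contact_force: [0.1, -0.4, -0.7]
grip_width: 0.633
finger_force: 25.0
```

Request:
{"api": "servo_tool", "payload": {
  "deltas": [
    [0,0,0.1,0,0,0,0.3],
    [0,0,0,0,0,0,0.3],
    [0,0,0,0,0,0,0.3]
  ]
}}

```text
clock: 11.4
position: [0.5373, -0.1023, 0.114]
tool_rot: [[0.98, -0.141, 0.142], [-0.2, -0.694, 0.691], [0.001, -0.706, -0.708]]
contact_force: [0.1, -0.2, -0.3]
grip_width: 0.635
finger_force: 25.0
```

```bash
python3 -c "
from h import *
M=frame(ST[2],.785)
go(at(ST,rest+.033*u+.015*n),M)
for k in('top','scene'): cv2.imwrite(f'pics/r2{k}.png',imaging.snapshot(k))
t=cv2.imread('pics/r2top.png')[170:290,215:335];s=cv2.imread('pics/r2scene.png')[130:250,155:275]
cv2.imwrite('pics/v2.png',np.hstack([cv2.resize(a,(400,400),interpolation=cv2.INTER_CUBIC) for a in(t,s)]))"
```

```text
t 11.4 pos [ 0.5373 -0.1023  0.114 ] jaw 0.635 F [ 0.1 -0.2 -0.3]
shift now-axes [-0.01  0.01  3.4 ] shift goal-axes [-0.    0.02  3.4 ] turn [ 0.01 -0.01  0.01]
```

View pics/v2.png

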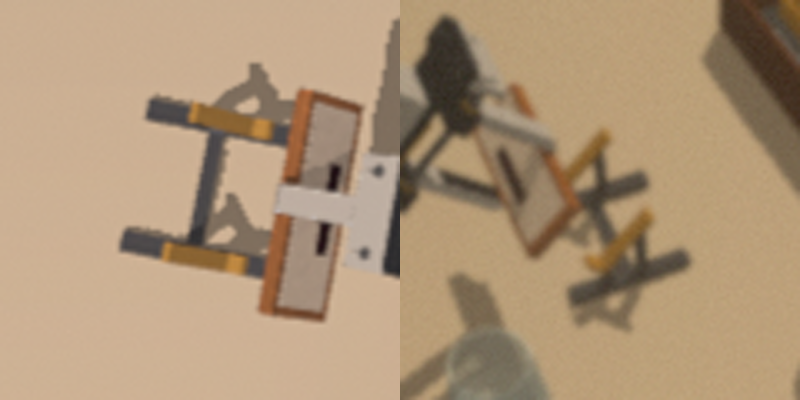

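The board hangs parallel to the stand and centred on its bars (top half of the picture: board 90–320 px, bars at 120 and 257 px, shifted by perspective). I'll lower it on.

Request:
{"api": "servo_tool", "payload": {
  "deltas": [
    [0,0,0.8,0,0,0,0.3],
    [0,0,0.8,0,0,0,0.3],
    [0,0,0.7,0,0,0,0.3],
    [0,0,0.4,0,0,0,0.3],
    [0,0,0.3,0,0,0,0.3],
    [0,0,0.2,0,0,0,0.3],
    [0,0,0,0,0,0,0.3]
  ]
}}

```text
clock: 12.2
position: [0.5484, -0.0466, 0.0567]
tool_rot: [[0.98, -0.141, 0.141], [-0.2, -0.693, 0.693], [-0.0, -0.707, -0.707]]
contact_force: [-0.5, -1.2, -1.0]
grip_width: 0.639
finger_force: 25.0
```

Request:
{"api": "servo_tool", "payload": {
  "deltas": [
    [0,0,0.1,0,0,0,0.3],
    [0,0,0.08,0,0,0,0.3],
    [0,0,0,0,0,0,0.3]
  ]
}}

```text
clock: 12.5
position: [0.5491, -0.0435, 0.0536]
tool_rot: [[0.98, -0.141, 0.141], [-0.2, -0.693, 0.693], [0.0, -0.707, -0.707]]
contact_force: [-0.8, -1.0, -1.3]
grip_width: 0.634
finger_force: 25.0
```

Request:
{"api": "servo_tool", "payload": {
  "deltas": [
    [0,0.06,0,0,0,0,0.3],
    [0,0.06,0,0,0,0,0.3],
    [0,0,0,0,0,0,0.3]
  ]
}}

```text
clock: 12.8
position: [0.5488, -0.0453, 0.0518]
tool_rot: [[0.98, -0.141, 0.141], [-0.2, -0.692, 0.693], [0.0, -0.708, -0.707]]
contact_force: [-0.2, 2.1, 4.2]
grip_width: 0.633
finger_force: 25.0
```

Request:
{"api": "servo_tool", "payload": {
  "deltas": [
    [0,0,0.08,0,0,0,0.3],
    [0,0,0,0,0,0,0.3]
  ]
}}

```text
clock: 13.0
position: [0.5493, -0.0447, 0.051]
tool_rot: [[0.98, -0.141, 0.142], [-0.2, -0.693, 0.693], [0.001, -0.707, -0.707]]
contact_force: [-5.0, -4.5, 17.5]
grip_width: 0.639
finger_force: 25.0
```

It touches both ledge and slope. I'll release and back off along the tool axis.

Request:
{"api": "servo_tool", "payload": {
  "deltas": [
    [0,0,0,0,0,0,0.8],
    [0,0,0,0,0,0,0.8],
    [0,0,0,0,0,0,0.8],
    [0,0,0,0,0,0,0.8],
    [0,0,-0.3,0,0,0,0.8],
    [0,0,-0.5,0,0,0,0.8],
    [0,0,-0.8,0,0,0,0.8],
    [0,0,-1,0,0,0,0.8]
  ]
}}

```text
clock: 13.8
position: [0.5393, -0.09, 0.097]
tool_rot: [[0.98, -0.141, 0.141], [-0.199, -0.693, 0.693], [-0.0, -0.707, -0.707]]
contact_force: [-0.6, -0.3, 1.3]
grip_width: 0.802
finger_force: 0.0
```

Request:
{"api": "servo_tool", "payload": {
  "deltas": [
    [0,0,-1,0,0,0,0.8],
    [0,0,-1,0,0,0,0.8],
    [0,0,-1,0,0,0,0.6],
    [0,0,-1,0,0,0,0.6],
    [0,0,-1,0,0,0,0.6],
    [0,0,0,0,0,0,0.6]
  ]
}}

```text
clock: 14.4
position: [0.5222, -0.1795, 0.1867]
tool_rot: [[0.979, -0.142, 0.145], [-0.203, -0.695, 0.69], [0.003, -0.705, -0.709]]
contact_force: [0.5, 0.3, -0.7]
grip_width: 0.602
finger_force: 0.0
```

```bash
python3 -c "
from h import *
M=frame(ST[2],-.785)
go(at(ST,rest+.16*u+.006*n+np.array([0,0,.04])),M)
for k in('top','scene'): cv2.imwrite(f'pics/r3{k}.png',imaging.snapshot(k))
t=cv2.imread('pics/r3top.png')[170:290,215:335];s=cv2.imread('pics/r3scene.png')[130:250,155:275]
cv2.imwrite('pics/v3.png',np.hstack([cv2.resize(a,(400,400),interpolation=cv2.INTER_CUBIC) for a in(t,s)]))"
```

```text
t 14.4 pos [ 0.5222 -0.1795  0.1867] jaw 0.602 F [ 0.5  0.3 -0.7]
shift now-axes [-0.06 -5.45  5.96] shift goal-axes [-0.03 -5.98 -5.43] turn [-15.67  -0.03  -0.04]
```

View pics/v3.png

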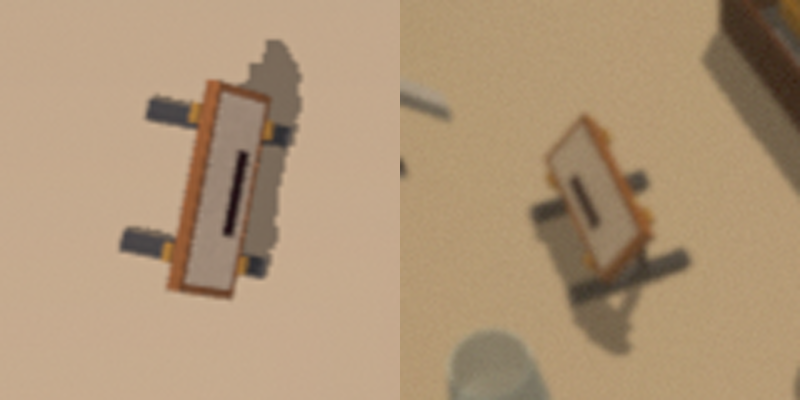

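The board is seated squarely on the stand (left half: corners (215,82), (270,98), (232,297), (170,290)). Now I rise, swing the tool to the other 45° tilt, and regrip by the top edge.

Request:
{"api": "servo_tool", "payload": {
  "deltas": [
    [0,-0.6,-0.6,0,0,0,0.55],
    [0,-0.7,-0.7,0,0,0,0.55],
    [0,-0.7,-0.7,0,0,0,0.55],
    [0,-0.7,-0.7,0,0,0,0.55],
    [0,-0.7,-0.7,0,0,0,0.55],
    [0,0,0,-0.7,0,0,0.55],
    [0,0,0,-0.7,0,0,0.55],
    [0,0,0,-0.7,0,0,0.55]
  ]
}}

```text
clock: 15.3
position: [0.5219, -0.175, 0.3041]
tool_rot: [[0.98, -0.168, 0.107], [-0.199, -0.823, 0.531], [-0.001, -0.542, -0.84]]
contact_force: [0.6, 0.6, 0.8]
grip_width: 0.55
finger_force: 0.0
```

Request:
{"api": "servo_tool", "payload": {
  "deltas": [
    [0,0,0,-0.8,0,0,0.55],
    [0,0,0,-0.8,0,0,0.55],
    [0,0,0,-0.8,0,0,0.55],
    [0,0,0,-0.8,0,0,0.55],
    [0,0,0,-0.8,0,0,0.55],
    [0,0,0,-0.8,0,0,0.55],
    [0,0,0,-0.8,0,0,0.55],
    [0,0,0,0,0,0,0.55]
  ]
}}

```text
clock: 16.1
position: [0.5225, -0.1725, 0.3043]
tool_rot: [[0.981, -0.194, 0.002], [-0.194, -0.981, 0.014], [-0.0, -0.014, -1.0]]
contact_force: [0.3, 0.3, 0.6]
grip_width: 0.554
finger_force: 0.0
```

Request:
{"api": "servo_tool", "payload": {
  "deltas": [
    [0,0,0,-0.8,0,0,0.55],
    [0,0,0,-0.8,0,0,0.55],
    [0,0,0,-0.8,0,0,0.55],
    [0,0,0,-0.8,0,0,0.55],
    [0,0,0,-0.8,0,0,0.55],
    [0,0,0,-0.8,0,0,0.55],
    [0,0,0,-0.8,0,0,0.55],
    [0,0,0,0,0,0,0.55]
  ]
}}

```text
clock: 16.9
position: [0.5216, -0.1739, 0.3026]
tool_rot: [[0.98, -0.166, -0.106], [-0.197, -0.839, -0.507], [-0.005, 0.518, -0.855]]
contact_force: [0.1, -0.5, 0.0]
grip_width: 0.551
finger_force: 0.0
```

```bash
cat >> h.py <<'E'
BC=np.array([.5473,-.0546,.0610])  # board centre on stand
def onb(a,b): return BC+rot(ST[2])@(a*u+b*n)
E
python3 -c "
from h import *
M=frame(ST[2],-.785)
go(onb(.13,0),M); go(onb(.018,0),M); print(sense()['joints'])"
```

```text
t 16.9 pos [ 0.5216 -0.1739  0.3026] jaw 0.551 F [ 0.1 -0.5  0. ]
shift now-axes [  0.11 -10.2    1.59] shift goal-axes [  0.05 -10.29  -0.89] turn [-2.4   0.02  0.06]
t 16.9 pos [ 0.5216 -0.1739  0.3026] jaw 0.551 F [ 0.1 -0.5  0. ]
shift now-axes [ 0.12 -9.13  5.94] shift goal-axes [  0.05 -10.29   3.59] turn [-2.4   0.02  0.06]
[ 0.20798138  0.26305598 -0.31730787  1.7065662   0.6058831   1.40826965
 -2.04335065]
```

Request:
{"api": "servo_tool", "payload": {
  "deltas": [
    [0,0,0,-0.8,0,0.02,0.55],
    [0,0,0,-0.8,0,0.02,0.55],
    [0,0,0,-0.8,0,0.02,0.55],
    [0,-0.8,-0.1,0,0,0,0.55],
    [0,-0.8,-0.1,0,0,0,0.55],
    [0,-0.8,-0.1,0,0,0,0.55],
    [0,-0.8,-0.1,0,0,0,0.55],
    [0,-0.8,-0.1,0,0,0,0.55]
  ]
}}

```text
clock: 17.7
position: [0.5378, -0.0983, 0.2417]
tool_rot: [[0.978, -0.147, -0.146], [-0.207, -0.694, -0.689], [0.0, 0.705, -0.71]]
contact_force: [-1.1, -0.3, 0.4]
grip_width: 0.548
finger_force: 0.0
```

Request:
{"api": "servo_tool", "payload": {
  "deltas": [
    [0,-0.8,-0.1,0,0,0,0.55],
    [0,-0.8,-0.1,0,0,0,0.55],
    [0,-0.8,-0.1,0,0,0,0.55],
    [0,-0.8,-0.1,0,0,0,0.55],
    [0,-0.8,0,0,0,0,0.55],
    [0,-0.8,0,0,0,0,0.55],
    [0,-0.8,0,0,0,0,0.55],
    [0,0,0,0,0,0,0.55]
  ]
}}

```text
clock: 18.5
position: [0.56, 0.0077, 0.1486]
tool_rot: [[0.979, -0.144, -0.143], [-0.203, -0.693, -0.692], [0.0, 0.707, -0.708]]
contact_force: [-0.3, -0.8, 0.0]
grip_width: 0.552
finger_force: 0.0
```

```bash
python3 -c "
from h import *
M=frame(ST[2],-.785)
go(onb(.018,0),M); print(sense()['joints'])"
```

```text
t 18.5 pos [0.56   0.0077 0.1486] jaw 0.552 F [-0.3 -0.8  0. ]
shift now-axes [ 0.01 -0.68  4.48] shift goal-axes [-0.   -0.68  4.48] turn [-0.    0.02 -0.02]
[-0.16902413  0.66173647 -0.36823897  1.62835721  0.77192271  1.55025725
 -2.59430844]
```

Request:
{"api": "servo_tool", "payload": {
  "deltas": [
    [0,-0.68,0,0,0,0,0.5],
    [0,0,0.8,0,0,0,0.5],
    [0,0,0.8,0,0,0,0.5],
    [0,0,0.8,0,0,0,0.5],
    [0,0,0.8,0,0,0,0.5],
    [0,0,0.7,0,0,0,0.5],
    [0,0,0.58,0,0,0,0.5],
    [0,0,0,0,0,0,0.5]
  ]
}}

```text
clock: 19.3
position: [0.5464, -0.0615, 0.0588]
tool_rot: [[0.979, -0.147, -0.144], [-0.206, -0.691, -0.693], [0.002, 0.708, -0.707]]
contact_force: [0.4, 0.3, -0.3]
grip_width: 0.496
finger_force: 0.0
```

Request:
{"api": "servo_tool", "payload": {
  "deltas": [
    [0,0,0,0,0,0,0.3],
    [0,0,0,0,0,0,0],
    [0,0,0,0,0,0,0],
    [0,0,0,0,0,0,0],
    [0,0,0,0,0,0,0],
    [0,0,0,0,0,0,0],
    [0,0,0,0,0,0,0]
  ],
  "squeeze": 30
}}

```text
clock: 20.0
position: [0.5473, -0.0597, 0.0598]
tool_rot: [[0.979, -0.147, -0.142], [-0.204, -0.692, -0.692], [0.004, 0.707, -0.708]]
contact_force: [0.9, 1.8, 0.7]
grip_width: 0.123
finger_force: 30.0
```

Request:
{"api": "servo_tool", "payload": {
  "deltas": [
    [0,0,-0.2,0,0,0,0],
    [0,0,-0.4,0,0,0,0],
    [0,0,-0.8,0,0,0,0],
    [0,0,-1,0,0,0,0],
    [0,0,-1,0,0,0,0],
    [0,0,-1,0,0,0,0],
    [0,0,-1,0,0,0,0],
    [0,0,-0.6,0,0,0,0]
  ]
}}

```text
clock: 20.8
position: [0.5689, 0.046, 0.1675]
tool_rot: [[0.979, -0.147, -0.14], [-0.203, -0.693, -0.692], [0.005, 0.706, -0.709]]
contact_force: [1.1, 0.2, -1.2]
grip_width: 0.129
finger_force: 30.0
```

Request:
{"api": "servo_tool", "payload": {
  "deltas": [
    [0,0,0,0.79,0,0,0],
    [0,0,0,0.79,0,0,0],
    [0,0,0,0.79,0,0,0],
    [0,0,0,0.79,0,0,0],
    [0,0,0,0.78,0,0,0],
    [0,0,0,0.78,0,0,0],
    [0,0,0,0.78,0,0,0],
    [0,0,0,0.78,0,0,0]
  ]
}}

```text
clock: 21.6
position: [0.5685, 0.044, 0.1663]
tool_rot: [[0.979, -0.203, -0.027], [-0.204, -0.967, -0.151], [0.004, 0.153, -0.988]]
contact_force: [-0.3, -0.0, -0.3]
grip_width: 0.128
finger_force: 30.0
```

Request:
{"api": "servo_tool", "payload": {
  "deltas": [
    [0,0,0,0.78,0,0,0],
    [0,0,0,0.78,0,0,0],
    [0,0,-0.8,0,0,0,0],
    [0,0,-0.8,0,0,0,0],
    [0,0,0,0,0,0,0],
    [0,0,0,0,0,0,0]
  ]
}}

```text
clock: 22.2
position: [0.5682, 0.0439, 0.2057]
tool_rot: [[0.979, -0.204, 0.004], [-0.204, -0.979, -0.002], [0.004, 0.001, -1.0]]
contact_force: [-0.9, -0.7, -1.8]
grip_width: 0.127
finger_force: 30.0
```

```bash
cat >> h.py <<'E'
# at the regrip: board centre in tool axes from reported pose
G=frame(ST[2],-.785); E0=G.T@(BC-np.array([.5473,-.0597,.0598]))
def gob(C,M): plan(np.array(C)-M@E0,M)
E
python3 -c "
from h import *
print(E0)
M=frame(BX[2],0)
gob(at(BX,[0,0,.17]),M); gob(at(BX,[0,0,.038]),M); print(sense()['joints'])"
```

```text
[-0.00101969 -0.00268664 -0.00438089]
t 22.2 pos [0.5682 0.0439 0.2057] jaw 0.127 F [-0.9 -0.7 -1.8]
shift now-axes [-4.41 -7.36  1.58] shift goal-axes [-3.91 -7.63  1.6 ] turn [ 0.01 -0.04 -0.65]
t 22.2 pos [0.5682 0.0439 0.2057] jaw 0.127 F [-0.9 -0.7 -1.8]
shift now-axes [-4.43 -7.37  6.86] shift goal-axes [-3.91 -7.63  6.88] turn [ 0.01 -0.04 -0.65]
[ 0.34180716  0.36293713 -0.59512432  1.7304443   0.22665818  1.11375543
 -2.09995186]
```

Request:
{"api": "servo_tool", "payload": {
  "deltas": [
    [0,0,0,0,-0.04,-0.65,0],
    [-0.49,-0.95,0,0,0,0,0],
    [-0.49,-0.95,0,0,0,0,0],
    [-0.49,-0.95,0,0,0,0,0],
    [-0.49,-0.95,0,0,0,0,0],
    [-0.49,-0.95,0,0,0,0,0],
    [-0.49,-0.95,0,0,0,0,0],
    [-0.49,-0.95,0,0,0,0,0]
  ]
}}

```text
clock: 23.0
position: [0.5058, 0.2215, 0.2046]
tool_rot: [[0.99, -0.14, -0.002], [-0.14, -0.99, -0.002], [-0.002, 0.002, -1.0]]
contact_force: [0.5, 0.1, -0.8]
grip_width: 0.132
finger_force: 30.0
```

Request:
{"api": "servo_tool", "payload": {
  "deltas": [
    [-0.48,-0.95,0,0,0,0,0],
    [0,0,0.8,0,0,0,0],
    [0,0,0.8,0,0,0,0],
    [0,0,0,0,0,0,0],
    [0,0,0,0,0,0,0]
  ]
}}

```text
clock: 23.5
position: [0.4978, 0.2458, 0.1654]
tool_rot: [[0.99, -0.14, -0.002], [-0.14, -0.99, -0.001], [-0.002, 0.001, -1.0]]
contact_force: [0.1, 0.1, -0.8]
grip_width: 0.122
finger_force: 30.0
```

```bash
sed -i 's/^def gob/E0[1]=0\ndef gob/' h.py
python3 -c "
from h import *
M=frame(BX[2],0)
gob(at(BX,[0,0,.038]),M); print(sense()['joints'])
a=imaging.snapshot('top');b=imaging.snapshot('wrist');c=imaging.snapshot('scene');cv2.imwrite('pics/r4scene.png',c)
cv2.imwrite('pics/v4.png',np.hstack([cv2.resize(a[170:310,75:215],(400,400),interpolation=cv2.INTER_CUBIC),cv2.resize(c[70:210,225:365],(400,400),interpolation=cv2.INTER_CUBIC)]))"
```

```text
t 23.5 pos [0.4978 0.2458 0.1654] jaw 0.122 F [ 0.1  0.1 -0.8]
shift now-axes [ 0.02 -0.14  5.27] shift goal-axes [ 0.01 -0.14  5.27] turn [ 0.01  0.02 -0.  ]
[ 0.02486643  0.40151226 -0.67482856  1.80159912  0.28687027  1.0405149
 -2.46997765]
```

Request:
{"api": "servo_tool", "payload": {
  "deltas": [
    [0,-0.14,0,0,0,0,0],
    [0,0,0.8,0,0,0,0],
    [0,0,0.8,0,0,0,0],
    [0,0,0.8,0,0,0,0],
    [0,0,0.8,0,0,0,0],
    [0,0,0.5,0,0,0,0],
    [0,0,0.2,0,0,0,0],
    [0,0,0,0,0,0,0]
  ]
}}

```text
clock: 24.45
position: [0.4986, 0.2493, 0.0682]
tool_rot: [[0.99, -0.14, -0.001], [-0.14, -0.99, -0.001], [-0.001, 0.001, -1.0]]
contact_force: [-0.4, -0.0, -1.1]
grip_width: 0.128
finger_force: 30.0
```

Request:
{"api": "servo_tool", "payload": {
  "deltas": [
    [0,0,0.15,0,0,0,0],
    [0,0,0.15,0,0,0,0],
    [0,0,0,0,0,0,0]
  ]
}}

```text
clock: 24.75
position: [0.4987, 0.2491, 0.0606]
tool_rot: [[0.99, -0.141, -0.0], [-0.141, -0.99, -0.001], [-0.0, 0.001, -1.0]]
contact_force: [0.6, 0.6, -0.2]
grip_width: 0.124
finger_force: 30.0
```

Request:
{"api": "servo_tool", "payload": {
  "deltas": [
    [0,0,0.15,0,0,0,0],
    [0,0,0.15,0,0,0,0],
    [0,0,0,0,0,0,0]
  ]
}}

```text
clock: 25.05
position: [0.4985, 0.2491, 0.0527]
tool_rot: [[0.99, -0.141, -0.001], [-0.141, -0.99, -0.001], [-0.001, 0.001, -1.0]]
contact_force: [-0.0, -0.3, -1.3]
grip_width: 0.123
finger_force: 30.0
```

Request:
{"api": "servo_tool", "payload": {
  "deltas": [
    [0,0,0.2,0,0,0,0],
    [0,0,0.2,0,0,0,0],
    [0,0,0.1,0,0,0,0],
    [0,0,0.1,0,0,0,0],
    [0,0,0,0,0,0,0]
  ]
}}

```text
clock: 25.55
position: [0.4985, 0.2492, 0.0378]
tool_rot: [[0.99, -0.14, -0.001], [-0.14, -0.99, -0.001], [-0.001, 0.001, -1.0]]
contact_force: [0.1, 0.3, -1.3]
grip_width: 0.123
finger_force: 30.0
```

Request:
{"api": "servo_tool", "payload": {
  "deltas": [
    [0,0,0.08,0,0,0,0],
    [0,0,0.08,0,0,0,0],
    [0,0,0,0,0,0,0]
  ]
}}

```text
clock: 25.85
position: [0.4987, 0.2492, 0.0341]
tool_rot: [[0.99, -0.14, -0.001], [-0.14, -0.99, -0.001], [-0.0, 0.001, -1.0]]
contact_force: [0.7, 0.9, -1.4]
grip_width: 0.125
finger_force: 30.0
```

Request:
{"api": "servo_tool", "payload": {
  "deltas": [
    [0,0,0.05,0,0,0,0],
    [0,0,0.05,0,0,0,0],
    [0,0,0,0,0,0,0]
  ]
}}

```text
clock: 26.15
position: [0.4991, 0.2494, 0.0332]
tool_rot: [[0.99, -0.14, 0.001], [-0.14, -0.99, -0.001], [0.001, 0.001, -1.0]]
contact_force: [-7.7, -4.3, 29.5]
grip_width: 0.126
finger_force: 30.0
```

Request:
{"api": "servo_tool", "payload": {
  "deltas": [
    [0,0,0.05,0,0,0,0],
    [0,0,0,0,0,0,0]
  ]
}}

```text
clock: 26.35
position: [0.4997, 0.2493, 0.0324]
tool_rot: [[0.99, -0.141, 0.002], [-0.141, -0.99, -0.001], [0.002, 0.001, -1.0]]
contact_force: [-6.9, -6.6, 36.1]
grip_width: 0.127
finger_force: 30.0
```

Contact came at the expected height, so the board is home. I'll release and rise.

Request:
{"api": "servo_tool", "payload": {
  "deltas": [
    [0,0,-0.1,0,0,0,0.3],
    [0,0,0,0,0,0,0.3],
    [0,0,0,0,0,0,0.3],
    [0,0,0,0,0,0,0.3],
    [0,0,-0.2,0,0,0,0.3],
    [0,0,-0.5,0,0,0,0.3],
    [0,0,-0.8,0,0,0,0.3],
    [0,0,-0.9,0,0,0,0.3]
  ]
}}

```text
clock: 27.15
position: [0.4984, 0.2493, 0.0942]
tool_rot: [[0.99, -0.14, -0.001], [-0.14, -0.99, -0.001], [-0.001, 0.001, -1.0]]
contact_force: [-0.1, -0.1, -0.6]
grip_width: 0.299
finger_force: 0.0
```

Request:
{"api": "servo_tool", "payload": {
  "deltas": [
    [0,0,-1,0,0,0,0.3],
    [0,0,-1,0,0,0,0.3],
    [0,0,-1,0,0,0,0.2],
    [0,0,-1,0,0,0,0],
    [0,0,-1,0,0,0,0],
    [0,0,-1,0,0,0,0],
    [0,0,-1,0,0,0,0],
    [0,0,-1,0,0,0,0]
  ]
}}

```text
clock: 27.95
position: [0.4983, 0.2495, 0.2951]
tool_rot: [[0.99, -0.14, 0.0], [-0.14, -0.99, -0.001], [0.0, 0.001, -1.0]]
contact_force: [-0.2, 0.7, -0.4]
grip_width: 0.004
finger_force: 0.0
```

Request:
{"api": "servo_tool", "payload": {
  "deltas": [
    [0,0,-1,0,0,0,0],
    [0,0,0,0,0,-0.9,0],
    [0,0,0,0,0,-0.9,0],
    [0,0,0,0,0,-0.9,0],
    [0,0,0,0,0,-0.9,0],
    [0,0,0,0,0,-0.9,0],
    [0,0,0,0,0,0,0],
    [0,0,0,0,0,0,0]
  ]
}}

```text
clock: 28.75
position: [0.4986, 0.2494, 0.3185]
tool_rot: [[0.953, 0.302, -0.0], [0.302, -0.953, -0.001], [-0.0, 0.001, -1.0]]
contact_force: [0.3, -0.0, -0.0]
grip_width: 0.004
finger_force: 0.0
```

```bash
python3 -c "
from h import *
s=sense();M=np.array(s['tool_rot'])
for x,z in((.18,.30),(.18,.17),(.05,.17)): plan(at(BX,[x,.06,z]),M)
print(s['joints'],s['grip_width'])
a=imaging.snapshot('top');c=imaging.snapshot('scene')
cv2.imwrite('pics/v5.png',np.hstack([cv2.resize(a[170:310,75:215],(400,400),interpolation=cv2.INTER_CUBIC),cv2.resize(c[70:210,225:365],(400,400),interpolation=cv2.INTER_CUBIC)]))"
```

```text
t 28.75 pos [0.4986 0.2494 0.3185] jaw 0.004 F [ 0.3 -0.  -0. ]
shift now-axes [ 0.9  -7.54  0.74] shift goal-axes [ 0.9  -7.54  0.74] turn [0. 0. 0.]
t 28.75 pos [0.4986 0.2494 0.3185] jaw 0.004 F [ 0.3 -0.  -0. ]
shift now-axes [ 0.9  -7.54  5.94] shift goal-axes [ 0.9  -7.54  5.94] turn [0. 0. 0.]
t 28.75 pos [0.4986 0.2494 0.3185] jaw 0.004 F [ 0.3 -0.  -0. ]
shift now-axes [-1.34 -2.85  5.94] shift goal-axes [-1.34 -2.85  5.94] turn [0. 0. 0.]
[ 0.12037266  0.28424786 -0.79043003  1.60010833  0.20657301  1.34405868
 -1.96108651] 0.003795765825699863
```

View pics/v5.png

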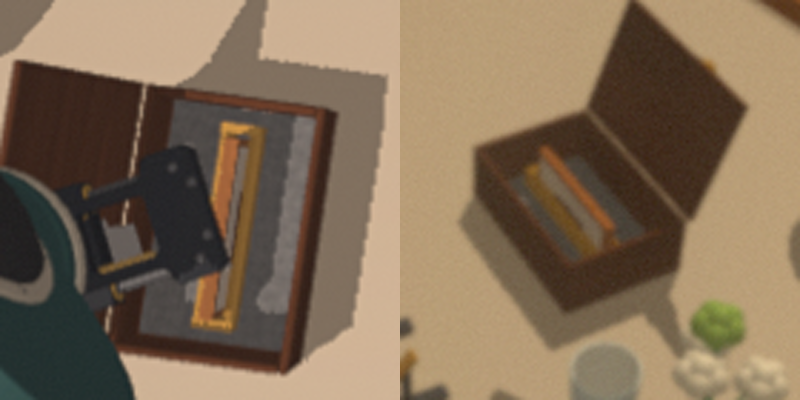

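The board stands upright between the rails, with the lid open. Now I go over the lid and push it from behind, off to the side of the knob.

Request:
{"api": "servo_tool", "payload": {
  "deltas": [
    [0.11,-0.94,0,0,0,0,0],
    [0.11,-0.94,0,0,0,0,0],
    [0.11,-0.94,0,0,0,0,0],
    [0.11,-0.94,0,0,0,0,0],
    [0.11,-0.94,0,0,0,0,0],
    [0.11,-0.94,0,0,0,0,0],
    [0.11,-0.94,0,0,0,0,0],
    [0.11,-0.94,0,0,0,0,0]
  ]
}}

```text
clock: 29.65
position: [0.4623, 0.4362, 0.3179]
tool_rot: [[0.953, 0.303, -0.0], [0.303, -0.953, -0.001], [-0.001, 0.001, -1.0]]
contact_force: [0.3, 0.3, -0.5]
grip_width: 0.002
finger_force: 0.0
```

Request:
{"api": "servo_tool", "payload": {
  "deltas": [
    [0,0,0,0,0,0,0],
    [0,0,0.8,0,0,0,0],
    [0,0,1,0,0,0,0],
    [0,0,1,0,0,0,0],
    [0,0,1,0,0,0,0],
    [0,0,1,0,0,0,0],
    [0,0,0.8,0,0,0,0],
    [0,0,0,0,0,0,0]
  ]
}}

```text
clock: 30.45
position: [0.4621, 0.4335, 0.1755]
tool_rot: [[0.953, 0.303, -0.003], [0.303, -0.953, -0.004], [-0.004, 0.003, -1.0]]
contact_force: [-0.3, -0.2, 0.5]
grip_width: 0.007
finger_force: 0.0
```

```bash
python3 -c "
from h import *
s=sense();M=np.array(s['tool_rot'])
plan(at(BX,[.18,.06,.17]),M); plan(at(BX,[.05,.06,.17]),M)
print(s['joints'])"
```

```text
t 30.45 pos [0.4621 0.4335 0.1755] jaw 0.007 F [-0.3 -0.2  0.5]
shift now-axes [ 0.08 -0.08  0.22] shift goal-axes [ 0.08 -0.08  0.22] turn [0. 0. 0.]
t 30.45 pos [0.4621 0.4335 0.1755] jaw 0.007 F [-0.3 -0.2  0.5]
shift now-axes [-2.18  4.61  0.24] shift goal-axes [-2.18  4.61  0.24] turn [0. 0. 0.]
[-0.26488802  0.56479617 -0.76271503  1.58743962  0.41421683  1.16282446
 -2.38185041]
```

Request:
{"api": "servo_tool", "payload": {
  "deltas": [
    [-0.2,0.42,0,0,0,0,0],
    [-0.2,0.42,0,0,0,0,0],
    [-0.2,0.42,0,0,0,0,0],
    [-0.2,0.42,0,0,0,0,0],
    [-0.2,0.42,0,0,0,0,0]
  ]
}}

```text
clock: 30.95
position: [0.4548, 0.3763, 0.1784]
tool_rot: [[0.953, 0.304, 0.0], [0.304, -0.953, -0.001], [0.0, 0.001, -1.0]]
contact_force: [-0.3, -0.0, 0.3]
grip_width: 0.005
finger_force: 0.2
```

Request:
{"api": "servo_tool", "payload": {
  "deltas": [
    [-0.2,0.42,0,0,0,0,0],
    [-0.2,0.42,0,0,0,0,0],
    [-0.2,0.42,0,0,0,0,0]
  ]
}}

```text
clock: 31.25
position: [0.4498, 0.3419, 0.1779]
tool_rot: [[0.953, 0.304, -0.0], [0.304, -0.953, -0.001], [-0.001, 0.001, -1.0]]
contact_force: [0.4, 1.2, -0.4]
grip_width: 0.004
finger_force: 0.1
```

Request:
{"api": "servo_tool", "payload": {
  "deltas": [
    [-0.2,0.42,0,0,0,0,0],
    [-0.2,0.42,0,0,0,0,0],
    [-0.2,0.42,0,0,0,0,0],
    [-0.1,0.2,0,0,0,0,0]
  ]
}}

```text
clock: 31.65
position: [0.4444, 0.3015, 0.1779]
tool_rot: [[0.953, 0.303, -0.0], [0.303, -0.953, -0.001], [-0.001, 0.001, -1.0]]
contact_force: [-0.1, 0.1, 0.8]
grip_width: 0.002
finger_force: 0.0
```

Request:
{"api": "servo_tool", "payload": {
  "deltas": [
    [0,0,-0.8,0,0,0,0],
    [0,0,-1,0,0,0,0],
    [0,0,-1,0,0,0,0],
    [0,0,-1,0,0,0,0],
    [0,0,0,0,0,0,0],
    [0,0,0,0,0,0,0],
    [0,0,0,0,0,0,0]
  ]
}}

```text
clock: 32.35
position: [0.4442, 0.3025, 0.2721]
tool_rot: [[0.953, 0.304, -0.001], [0.304, -0.953, -0.001], [-0.002, 0.001, -1.0]]
contact_force: [0.4, -0.1, 0.3]
grip_width: 0.001
finger_force: 0.0
```

```bash
python3 -c "
from h import *
a=imaging.snapshot('top');c=imaging.snapshot('scene');cv2.imwrite('pics/r6s.png',c);cv2.imwrite('pics/r6t.png',a)
# lid state: dark-wood (lid) test at projected points
T=imaging.calibration('scene')
for name,L in (('shut top mid',[0,0,.081]),('shut near edge',[-.06,-.06,.081]),('open lid mid',[.1,-.06,.15]),('open lid top',[.118,-.03,.2])):
    p=proj(T,at(BX,L))[0].round().astype(int); o=cv2.imread('pics/r4scene.png'); print(name,p,'before',o[p[1],p[0]],'now',c[p[1],p[0]])
s=sense();print(s['clock'],s['position'],s['contact_force'])"
```

```text
shut top mid [287 132] before [57 68 75] now [35 59 96]
shut near edge [280 150] before [52 70 80] now [30 45 68]
open lid mid [326 117] before [32 46 68] now [116 151 180]
open lid top [327  96] before [26 43 62] now [116 152 180]
32.45 [0.44414496 0.30263543 0.27212062] [ 0.00511867 -0.00543063 -0.21315771]
```

```bash
python3 -c "
from h import *
obs=[]
for k,f in(('top','r6t'),('scene','r6s')):
    im=cv2.imread(f'pics/{f}.png');h=cv2.cvtColor(im,cv2.COLOR_BGR2HSV);c=imaging.calibration(k)
    p=proj(c,at(BX,[-.06,0,.11]))[0];m=cv2.inRange(h,(12,130,90),(28,255,255))
    n_,l,st,ce=cv2.connectedComponentsWithStats(m)
    i=min([j for j in range(1,n_) if st[j,4]>8],key=lambda j:np.hypot(*(ce[j]-p)));print(k,p,ce[i],st[i]);obs.append((c,ce[i]))
r=least_squares(lambda X:np.concatenate([proj(c,X)[0]-q for c,q in obs]),at(BX,[-.06,0,.11]))
print('knob box-local',rot(-BX[2])@(r.x-[BX[0],BX[1],0]),r.fun)
s=sense();print(s['contact_force'])"
```

```text
top [173.28380054 253.67627021] [165.26451613 253.43870968] [159 247  14  14 155]
scene [270.35224996 131.03688145] [258.16216216 120.40540541] [252 116  11  11  37]
knob box-local [-0.06505613  0.00473769  0.15619134] [ 6.28504626  3.93722598 10.32495506 -1.3024141 ]
[ 0.00511867 -0.00543063 -0.21315771]
```

```bash
python3 -c "
from h import *
T=imaging.calibration('top');S=imaging.calibration('scene')
def K(r,th,h): return at(BX,[.075-r*np.cos(th)+h*np.sin(th),0,.073+r*np.sin(th)+h*np.cos(th)])
for h in(.035,.043):
  for r in(.11,.12,.13): print(h,r,'open',proj(T,K(r,1.91,h))[0].round(1),'shut',proj(T,K(r,0,h))[0].round(1),'scene th 0,.1,.2',[proj(S,K(r,t,h))[0].round(1).tolist() for t in(0,.1,.2)])
im=cv2.imread('pics/r6s.png')
h=cv2.cvtColor(im,cv2.COLOR_BGR2HSV)
m=cv2.inRange(h,(10,110,90),(30,255,255));n_,l,st,ce=cv2.connectedComponentsWithStats(m[80:190,220:360])
print([(st[j].tolist(),(ce[j]+[220,80]).round(1).tolist()) for j in range(1,n_) if st[j,4]>5])
# lid free edge in scene: profile from table into box, local x from -.12 to 0 at y=.08? for z=.081
for y in(-.07,.07):
  L=np.array([at(BX,[x,y,.081]) for x in np.arange(-.12,-.03,.006)]);P=proj(S,L).round().astype(int);print(y,[int(im[q[1],q[0]].mean()) for q in P])
"
```

```text
0.035 0.11 open [ 73.1 242.7] shut [162.4 252.2] scene th 0,.1,.2 [[277.4, 129.0], [278.7, 125.9], [280.3, 122.9]]
0.035 0.12 open [ 69.8 242.6] shut [166.8 252.8] scene th 0,.1,.2 [[274.6, 130.0], [275.9, 126.7], [277.5, 123.4]]
0.035 0.13 open [ 66.4 242.5] shut [171.2 253.3] scene th 0,.1,.2 [[271.8, 131.0], [273.1, 127.5], [274.7, 123.9]]
0.043 0.11 open [ 70.1 242.2] shut [161.7 252.4] scene th 0,.1,.2 [[277.5, 127.0], [279.0, 123.9], [280.8, 120.8]]
0.043 0.12 open [ 66.8 242.1] shut [166.1 253. ] scene th 0,.1,.2 [[274.7, 128.0], [276.2, 124.7], [278.0, 121.2]]
0.043 0.13 open [ 63.3 242. ] shut [170.6 253.5] scene th 0,.1,.2 [[271.8, 129.1], [273.4, 125.4], [275.3, 121.7]]
[([31, 27, 74, 50, 1699], [290.1, 131.0])]
-0.07 [94, 71, 47, 42, 46, 43, 48, 46, 42, 45, 46, 49, 53, 60, 59]
0.07 [146, 144, 144, 145, 114, 83, 50, 50, 57, 63, 61, 57, 60, 61, 61]
```

```bash
python3 -c "
from h import *
S=imaging.calibration('scene');T=imaging.calibration('top');A=np.arange(-.105,-.06,.003)
s=imaging.snapshot('scene')
for y in(.04,.07,.09):
 for im,z in((cv2.imread('pics/r4scene.png'),.073),(s,.081),(s,.090)):
  P=proj(S,np.array([at(BX,[x,y,z]) for x in A])).astype(np.float32)
  print(y,z,cv2.remap(im.mean(2).astype(np.float32),P[:,:1],P[:,1:],1).ravel().round().astype(int).tolist())
"
```

```text
0.04 0.073 [75, 58, 52, 51, 49, 49, 50, 51, 53, 51, 58, 60, 61, 62, 62]
0.04 0.081 [70, 55, 50, 54, 50, 51, 52, 50, 49, 54, 55, 58, 61, 60, 59]
0.04 0.09 [72, 58, 49, 50, 53, 50, 50, 50, 52, 57, 60, 62, 63, 61, 57]
0.07 0.073 [155, 153, 148, 131, 105, 78, 61, 56, 54, 53, 56, 61, 62, 60, 57]
0.07 0.081 [146, 146, 140, 123, 99, 77, 58, 52, 53, 52, 55, 61, 62, 62, 62]
0.07 0.09 [147, 145, 139, 124, 101, 77, 60, 53, 51, 56, 61, 62, 60, 64, 64]
0.09 0.073 [156, 155, 155, 156, 155, 151, 140, 118, 91, 70, 63, 61, 62, 60, 58]
0.09 0.081 [150, 146, 147, 146, 146, 142, 132, 112, 87, 69, 61, 60, 61, 64, 64]
0.09 0.09 [146, 147, 146, 148, 147, 143, 132, 114, 89, 71, 65, 64, 62, 63, 63]
```

The lid's front edge sits at its shut height in the scene picture, so the lid is shut. The gripper is clear, so I'll hand in.

```bash
python3 -c "
from plant import close_job
print(close_job())"
```

```text
the job is handed in; nothing more can be done
None
```

I handed the job in at about 33 s: the board is fully home in the slot, the lid measured shut in the camera images, and the arm was kept clear of both glasses; the hand-in gave no verdict back.

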